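# Trip the hidden catch of a quick-action vise with a release pin

### The arm

A 6-joint arm with a two-finger parallel gripper is mounted at the origin on the work surface. World frame = base frame: x ahead of the robot, y to its left, z up, the work surface at z = 0. Lengths are in m, angles in rad, forces in N, time in s.
With the tool pointing down it reaches from about 0.325 to 0.9 m from the base axis. Payload 3.5 kg.
Tool frame: the origin (TCP) lies midway between the tips of the shut fingers; the grasp point (between the pads) lies 19 mm behind it; x points along the fingers, y is the direction in which the jaws open and shut, and the axes are right-handed (so a half turn about x gives the same grasp; the last joint's range is limited). The gripper opens to 85 mm and grips with 20 to 120 N. Pads are 22 mm wide; open, the fingers measure 114 mm over their backs; the gripper's body (76 mm by 85 mm) begins 54 mm behind the grasp point. The pads swing forward as they close: fully open they stand 13 mm farther back than shut.
Start: joints at [1.036, 0.276, -0.026, 1.268, 0, 1.467], TCP at [0.262, 0.568, 0.231] pointing down, gripper open.
Joint ranges: [-3.12, 3.12], [-0.85, 1.88], [-1.08, 1.24], [-1.95, 2.15], [-1.57, 1.53], [-3.14, 3.14]. Speed limits (rad/s): [2.57, 2.57, 3.14, 3.14, 3.14, 3.14].

### API

Orientations are given as a unit quaternion [w, x, y, z].
In Python, from workcell import manip gives the robot as it stands.
- The arm moves only by the tool move_arm, never from a script. Its argument "motion" is a list that holds one entry, the list of rows, each a list of 7 numbers: the shift along the tool's x, y, z in mm, then the turn, a rotation vector about the tool's x, y, z in rad, then the finger opening in mm, from 0 to 85.4. In form: [[[dx, dy, dz, wx, wy, wz, hand], ...]]. A call has 1 to 12 rows; each row is the pose to reach, as a shift and turn from the pose measured when the call began, along the tool's axes at that moment; what a row does not reach only later rows make up. A row lasts 1/12 s, in which the tool goes at most 41.7 mm and 7.16 degrees, less where a joint would pass 70% of its speed; a pose out of reach is approached as far as the arm can. A call with a gripper value outside its range is refused whole. The fingers move at their own pace and stop on an object; "grip_force" is the grip in N (left out, the last holds). Time passes only in rows, so rows that repeat a pose let the fingers close. It gives the time, the measured TCP pose, the force and the opening at its end, in the units of the state.
- manip.observe(): the state, without advancing time (a new reading comes with each control period).
- manip.camera(name): name is "scene" or "top"; returns the picture (400x640x3 uint8, red, green, blue); there is no depth.
- manip.camera_model(name): a dict with "fovy" (degrees; the focal length in pixels is half the picture's height over the tangent of half this angle, whatever the lens; pixels are square), "cx", "cy" (the principal point, pixels), "view" (4x4, takes a point from world to camera coordinates). Camera axes: x right, y up, looking along -z (the intrinsics and any distortion apply to the point x, -y, -z); pixel columns grow to the right and rows downward; lengths in m; the calibration is good to about 2 mm. A picture is of the moment at which its call begins. camera_model takes no time and is no camera call.
- manip.hand_in(): hands the job in, once; it reports no verdict.
The state is a dict: "clock": time; "q": joint angles; "qvel": joint speeds; "tau": joint torques, N m; "eef_pos": TCP position; "eef_rot": TCP orientation; "force": force on the tool from outside, world axes, zero at the start; "torque": the same for the moment, N m; "opening": opening from 0.0 (shut) to 1.0 (fully open).
Only numpy, scipy, OpenCV 4.12 (cv2) and the standard library are available. Lean on these libraries where they do the work, as an engineer would, in place of code of your own. Each camera call takes 0.05 s, during which the arm holds its last target.

### The job

The quick-action vise is latched shut on a finished part. Take the orange-handled release pin from the stand, push it down through the access hole in the vise's green housing and keep the hidden spring catch pressed, gently and without forcing it against its stop, until the jaw has crept fully open. Then put the pin back in its empty hole in the stand, leaving the part in the vise and everything else where it is.

Things in the scene. Friction and masses are not known exactly. Their poses are not given: they have to be found in the camera images.
- pin_grip (a point): Centre of the orange plastic handle of the release pin (the part to grip). The pin stands upright in one of the two holes of the stand, handle up. Handle: round, 20 mm diameter, 50 mm long (25 mm above and below this point), with a black band near its top. Below it a steel shaft, 8 mm diameter, 70 mm long. z runs up along the pin. 90 g.
- pin_tip (a point): Flat lower end of the release pin's shaft, 95 mm below pin_grip along the pin. In the stand it rests 10 mm above the table.
- stand: Dark wooden block, 60 (x) by 150 (y) by 60 mm high, fixed to the table; origin at the centre of its underside. Two upright blind holes, 10.5 mm diameter with a 2 mm chamfer, 50 mm deep, at y = -50 and +50 mm: one holds the release pin, the other a scriber (which is which varies). Fingers that close along the stand's x pass clear of the other tool.
- stand_hole0 (a point): Mouth (at the top face) of the stand's hole at y = -50 mm.
- stand_hole1 (a point): Mouth (at the top face) of the stand's hole at y = +50 mm.
- scriber_grip (a point): Centre of the black handle of a scriber standing in the other hole of the stand: same shape and size as the release pin, but a black handle with a steel band; its top stands 130 mm above the table. Leave it.
- vise: Quick-action drill vise, 110 (x) by 260 (y) by 75 mm high, dark cast iron, bolted down; origin at the centre of its underside, z up. Fixed jaw at its -y end, sliding jaw in the middle, green sheet-metal housing 90 by 100 mm at its +y end whose flat top is 75 mm above the table.
- access_hole (a point): Centre of the access hole in the housing's top face (at 75 mm height): round, 14 mm diameter, 3 mm chamfer, ringed by a thin yellow line, through a 12 mm thick cover, open below. Straight under it lies the hidden head of the spring catch.
- catch_zone (a point): Middle of where the catch's flat head (20 mm across) may lie, 30 mm below the hole's mouth; its real height is up to 7 mm higher or lower: find it by touch. Its spring gives 4 N at first, 0.6 N more per mm. After 5 mm (7 to 8 N) it frees the jaw; after 8 mm (about 9 N) it meets a hard stop and the force shoots up. The pin may load the vise with at most 20 N.
- jaw (a joint): Opening of the sliding jaw, m: 0 latched shut, 0.024 fully open. A spring opens it, slowed by a damper to 7 mm/s, only while the catch is held down: about 2.5 s to pass both notches; if the catch is let up sooner the jaw locks again at about 9 mm, and the catch can be pressed again. Past the notches it runs on and stays open.
- part_mid (a point): Centre of the finished aluminium bearing block between the jaws: 70 by 45 mm base, round boss on top, 55 mm high. It stays in the vise, on its bed.
- bearing_mid (a point): Bystander: steel bearing ring, 64 mm diameter, 18 mm high (its centre).
- parallel_mid (a point): Bystander: steel parallel bar, 30 by 130 by 20 mm (its centre).
- brush_grip (a point): Bystander: bench brush lying on the table (its handle).
- oil_mid (a point): Bystander: grey oil bottle with a red cap, 60 mm diameter, 150 mm high (its centre).
- cup_mid (a point): Bystander: dark steel cup, 80 mm diameter, 70 mm high (its centre).

How it is judged:
By the outcome, as a careful person would: the job done as asked, in the order asked, and still so for the second after the job is handed in, with the robot touching nothing.
It also fails if it takes over 72 s, if anything falls off the work surface, if the arm or the gripper's body presses on something with over 40 N, if the wrist force passes 120 N, or if a joint passes its speed limit or range.

## Working session

There is one attempt and no reset: what is moved stays moved. The work goes in short steps, Python scripts to look and compute and a tool call to move; the robot and the scene stay as the last step left them, time stands still between calls to the robot, and variables do not carry over. Pictures are saved under pics/ and viewed, and the job is handed in when it is done.

Besides the shell and the picture viewer there is one more tool, called after "Call:" as name(argument=value, ...), one argument or row to a line, values as JSON. move_arm: Moves the arm, as the interface text tells. Its arguments: {"type":"object","properties":{"motion":{"type":"array"},"grip_force":{"type":"number"}},"required":["motion"]}

```bash
mkdir -p pics; ls
python3 - <<'E'
from workcell import manip
import cv2
print(manip.observe())
for n in("scene","top"):
    cv2.imwrite(f"pics/{n}0.png",manip.camera(n)[:,:,::-1]); m=manip.camera_model(n);print(n,m)
E
```

```text
pics
{'clock': 0.0, 'q': array([ 1.03561795e+00,  2.77134766e-01, -2.79269651e-02,  1.26799193e+00,
        1.72100882e-08,  1.46740983e+00]), 'qvel': array([-9.97360854e-04, -8.27287642e-04,  4.41990336e-04, -2.14472267e-04,
       -9.29326598e-04, -6.42026652e-05]), 'tau': array([-3.90817449e-04, -4.45508337e+01,  2.95203924e+01,  1.64912862e-02,
       -1.84187029e-04,  2.45100622e-06]), 'eef_pos': array([0.26115423, 0.56694544, 0.2301369 ]), 'eef_rot': array([ 0.69044024,  0.15072044,  0.69094127, -0.15223595]), 'force': array([ 0.64481529, -0.27887766,  0.39898509]), 'torque': array([-0.0004985 ,  0.01576734,  0.03957935]), 'opening': 1.001176363049221}
scene {'fovy': 57.35514196121447, 'cx': 321.02335234316314, 'cy': 194.97169444670837, 'view': array([[ 0.72542256,  0.68813894,  0.01506339, -0.47075526],
       [-0.49901317,  0.51072457,  0.70010447,  0.19007899],
       [ 0.47407591, -0.51538841,  0.71388152, -1.29151218],
       [ 0.        ,  0.        ,  0.        ,  1.        ]])}
top {'fovy': 46.73032201981107, 'cx': 312.7735749369709, 'cy': 201.7327106326787, 'view': array([[ 0.09387997, -0.99558136,  0.0020742 ,  0.0054871 ],
       [ 0.97309772,  0.09219973,  0.21113986, -0.6171797 ],
       [-0.21039815, -0.01780341,  0.97745366, -1.26113529],
       [ 0.        ,  0.        ,  0.        ,  1.        ]])}
```

View pics/scene0.png

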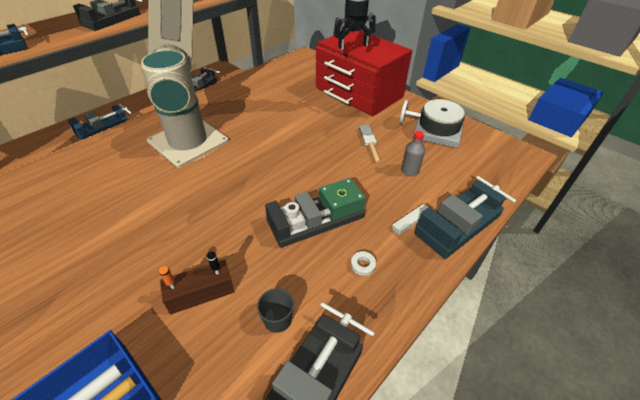

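View pics/top0.png

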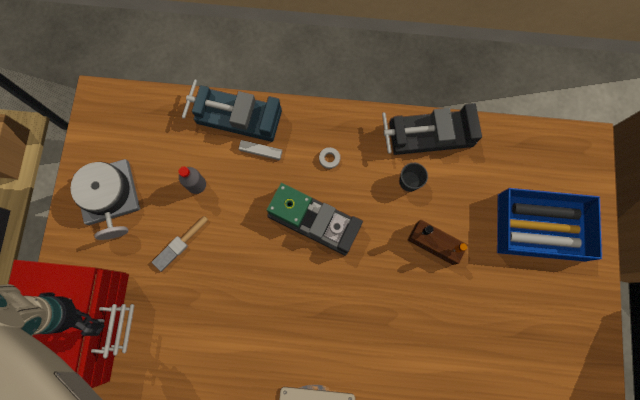

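The scene view shows the orange pin near (167,275), the scriber near (212,258) and the yellow ring near (342,192). In the top view they are at (463,247), (428,230) and (290,203). Next I'll measure by masks and rays.

```bash
cat > h.py <<'E'
import numpy as np, cv2
from workcell import manip
def K(m):
    f=200/np.tan(np.radians(m['fovy'])/2); return f
def ray(n,u,v):
    m=manip.camera_model(n);f=K(m);R=m['view'][:3,:3];t=m['view'][:3,3]
    d=R.T@np.array([(u-m['cx'])/f,-(v-m['cy'])/f,-1]); return -R.T@t,d/np.linalg.norm(d)
def onz(n,u,v,z):
    o,d=ray(n,u,v);return o+d*(z-o[2])/d[2]
def proj(n,p):
    m=manip.camera_model(n);f=K(m);c=m['view'][:3,:3]@p+m['view'][:3,3]
    return np.array([m['cx']+f*c[0]/-c[2],m['cy']-f*c[1]/-c[2]])
def tri(a,b):
    o1,d1=ray('scene',*a);o2,d2=ray('top',*b)
    s=np.linalg.lstsq(np.c_[d1,-d2],o2-o1,rcond=None)[0]
    p,q=o1+d1*s[0],o2+d2*s[1];return (p+q)/2,np.linalg.norm(p-q)
E
python3 - <<'E'
from h import *
im={n:cv2.imread(f"pics/{n}0.png") for n in("scene","top")}
def blobs(n,lo,hi,box,mn=3):
    h=cv2.cvtColor(im[n],cv2.COLOR_BGR2HSV);M=cv2.inRange(h,lo,hi)
    x0,y0,x1,y1=box;Z=np.zeros_like(M);Z[y0:y1,x0:x1]=M[y0:y1,x0:x1]
    k,l,s,c=cv2.connectedComponentsWithStats(Z)
    return [(s[i].tolist(),c[i].round(2).tolist()) for i in range(1,k) if s[i][4]>=mn]
print('or s',blobs('scene',(3,200,120),(15,255,255),(150,255,185,300)))
print('or t',blobs('top',(3,215,150),(15,255,255),(450,235,475,260)))
print('ye s',blobs('scene',(22,120,90),(40,255,255),(325,180,360,205)))
print('ye t',blobs('top',(22,120,90),(40,255,255),(275,190,305,215)))
print('base', proj('top',np.zeros(3)),proj('scene',np.zeros(3)))
for n,b in(("scene",(140,240,250,320)),("scene",(260,170,375,250)),("top",(400,210,475,270)),("top",(260,180,365,255))):
    x0,y0,x1,y1=b;c=im[n][y0:y1,x0:x1];s=min(800//(x1-x0),600//(y1-y0));cv2.imwrite(f"pics/c_{n}{x0}.png",cv2.resize(c,None,fx=s,fy=s,interpolation=cv2.INTER_CUBIC));print(n,b,s)
E
```

```text
or s [([164, 274, 9, 11, 47], [168.13, 279.02])]
or t []
ye s [([343, 189, 4, 7, 13], [344.85, 192.38]), ([337, 190, 5, 6, 13], [338.46, 193.0])]
ye t [([284, 199, 11, 10, 42], [289.17, 203.29])]
base [314.78781178 428.29060631] [187.74520713 141.15737289]
scene (140, 240, 250, 320) 7
scene (260, 170, 375, 250) 6
top (400, 210, 475, 270) 10
top (260, 180, 365, 255) 7
```

View pics/c_scene140.png

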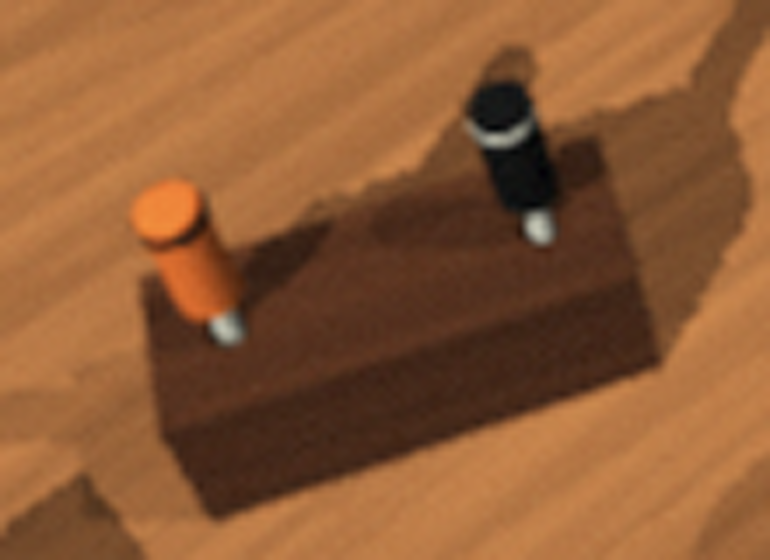

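View pics/c_top400.png

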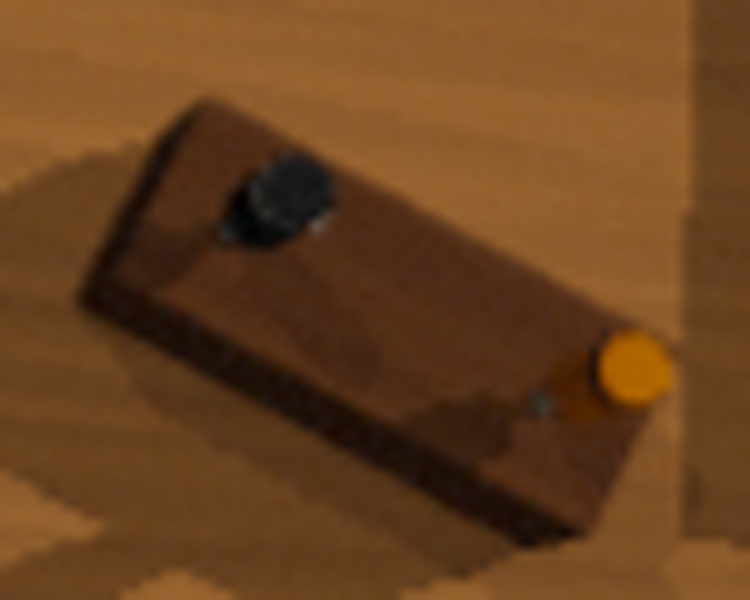

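View pics/c_top260.png

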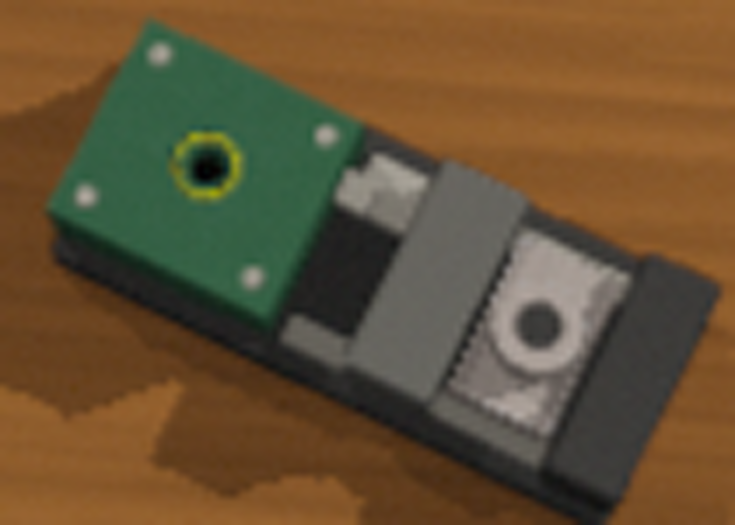

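View pics/c_scene260.png

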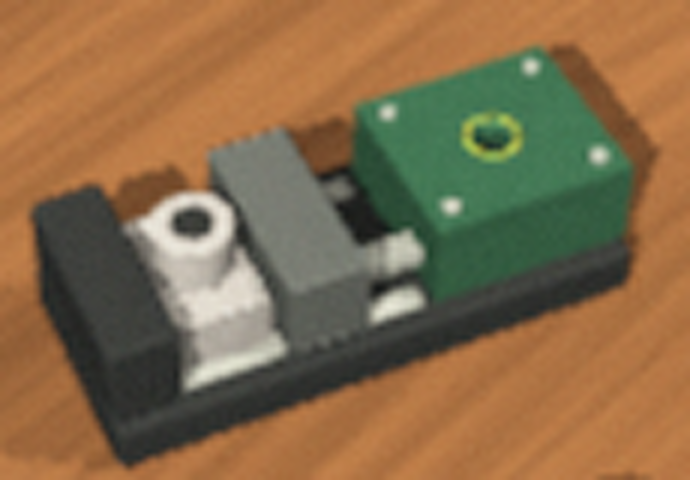

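The crops give these pixel positions:

| Feature | Scene | Top |
|---|---|---|
| Orange handle, top disc | (163.4,269.3) | (463.0,246.4) |
| Scriber, top disc | (211,254.4) | (428.9,229.1) |
| Yellow ring | (341.6,192.4) | (289.1,203.1) |

Run:
```python
from h import *
P={}
for k,a,b,z in(("pin",(163.4,269.3),(463.0,246.4),.13),("scr",(211,254.4),(428.9,229.1),.13),("hole",(341.6,192.4),(289.1,203.1),.075)):
    p,e=tri(a,b);print(k,p.round(4),round(e,4),onz('scene',*a,z).round(4),onz('top',*b,z).round(4))
    P[k]=(onz('scene',*a,z)+onz('top',*b,z))/2
d=P['scr']-P['pin'];print(np.linalg.norm(d),np.degrees(np.arctan2(d[1],d[0])))
im=cv2.imread('pics/top0.png');h=cv2.cvtColor(im,cv2.COLOR_BGR2HSV)
g=cv2.inRange(h,(60,100,40),(90,255,255));c=max(cv2.findContours(g,0,1)[0],key=cv2.contourArea)
r=cv2.minAreaRect(c);b=cv2.boxPoints(r);print(r)
W=[onz('top',*q,.075)[:2].round(4) for q in b];print(W)
s=h.copy()
from scipy.spatial.transform import Rotation as R
q=manip.observe()['eef_rot'];print(R.from_quat(np.r_[q[1:],q[0]]).as_matrix().round(3))
```

```text
pin [ 0.5169 -0.3496  0.1267] 0.0 [ 0.5195 -0.35    0.13  ] [ 0.5165 -0.3486  0.13  ]
scr [ 0.5555 -0.2571  0.1248] 0.0002 [ 0.5594 -0.2584  0.13  ] [ 0.5546 -0.2559  0.13  ]
hole [0.6024 0.1305 0.0728] 0.0008 [0.6039 0.1291 0.075 ] [0.6017 0.13   0.075 ]
0.10004333602506656 67.04426348555377
((289.3000183105469, 204.89999389648438), (35.329872131347656, 31.752164840698242), 26.56505012512207)
[array([0.5723, 0.1916]), array([0.6586, 0.1606]), array([0.6209, 0.0659]), array([0.5356, 0.0979])]
[[-0.001  0.419  0.908]
 [-0.002  0.908 -0.419]
 [-1.    -0.002 -0.   ]]
```

```bash
cat >> h.py <<'E'
from scipy.spatial.transform import Rotation as R
def cur():
    s=manip.observe();q=s['eef_rot'];return s,s['eef_pos'],R.from_quat(np.r_[q[1:],q[0]])
def goal(p,yaw):
    s,c,r=cur();a=np.radians(yaw)
    T=np.c_[[0,0,-1],[np.cos(a),np.sin(a),0],np.cross([0,0,-1],[np.cos(a),np.sin(a),0])]
    d=r.inv().apply(np.array(p)-c)*1000
    print('goal',d.round(1),(r.inv()*R.from_matrix(T)).as_rotvec().round(3),'z/clock',s['clock'],c.round(4),'F',s['force'].round(1),'open',round(s['opening'],3))
E
python3 - <<'E'
from h import *
goal([.518,-.349,.21],-23)
E
```

```text
goal [  21.6 -724.4  616.6] [1.54e+00 1.00e-03 2.00e-03] z/clock 0.1 [0.2612 0.567  0.2302] F [-0.8 -0.2 -0.2] open 0.999
```

Call:
move_arm(
  motion=[
    [[1,-15,13,0.03,0,0,60],[2,-40,34,0.09,0,0,60],[3,-68,58,0.15,0,0,60],[4,-96,82,0.21,0,0,60],[5,-124,106,0.27,0,0,60],[6,-152,130,0.33,0,0,60],[7,-180,153,0.39,0,0,60],[8,-208,177,0.45,0,0,60],[9,-236,201,0.51,0,0,60],[10,-264,225,0.57,0,0,60],[11,-292,249,0.63,0,0,60],[12,-320,272,0.69,0,0,60]],
  ],
)

```text
clock: 1.1
eef_pos: [0.3741, 0.1608, 0.2186]
eef_rot: [0.598, 0.376, 0.598, -0.378]
force: [0.7, -0.0, 0.1]
opening: 0.704
```

```bash
python3 -c "
from h import *
goal([.518,-.349,.21],-23)"
```

```text
goal [  9.3 -90.2 521.9] [0.848 0.002 0.001] z/clock 1.1 [0.3741 0.1608 0.2186] F [ 0.7 -0.   0.1] open 0.704
```

Call:
move_arm(
  motion=[
    [[1,-7,38,0.06,0,0,60],[2,-14,76,0.12,0,0,60],[3,-21,114,0.18,0,0,60],[3,-28,152,0.24,0,0,60],[4,-34,190,0.31,0,0,60],[5,-40,228,0.37,0,0,60],[5,-46,266,0.43,0,0,60],[6,-53,304,0.5,0,0,60],[7,-60,342,0.56,0,0,60],[8,-66,380,0.62,0,0,60],[8,-72,418,0.68,0,0,60],[8,-79,456,0.74,0,0,60]],
  ],
)

```text
clock: 2.1
eef_pos: [0.4995, -0.2864, 0.2105]
eef_rot: [-0.42, -0.568, -0.421, 0.569]
force: [0.9, 1.2, 0.2]
opening: 0.703
```

```bash
python3 -c "
from h import *
goal([.518,-.349,.21],-23)"
```

```text
goal [ 0.6 36.  54.4] [0.104 0.002 0.001] z/clock 2.1 [ 0.4995 -0.2864  0.2105] F [0.9 1.2 0.2] open 0.703
```

Call:
move_arm(
  motion=[
    [[0,15,25,0.05,0,0,60],[0,28,44,0.1,0,0,60],[0,36,54,0.104,0,0,60],[0,36,54,0.104,0,0,60],[0,36,54,0.104,0,0,60]],
  ],
)

```text
clock: 2.52
eef_pos: [0.5177, -0.348, 0.2099]
eef_rot: [-0.39, -0.589, -0.391, 0.59]
force: [-0.7, 0.4, 0.4]
opening: 0.709
```

```bash
python3 -c "
from h import *
for n in('scene','top'): cv2.imwrite(f'pics/{n}1.png',manip.camera(n)[:,:,::-1])
goal([.518,-.349,.086],-23)
print(proj('scene',cur()[1]),proj('top',cur()[1]))
a=cv2.imread('pics/scene1.png')[170:330,90:290];b=cv2.imread('pics/top1.png')[160:300,380:540]
cv2.imwrite('pics/s1c.png',cv2.resize(a,None,fx=3.7,fy=3.7,interpolation=2));cv2.imwrite('pics/t1c.png',cv2.resize(b,None,fx=4,fy=4,interpolation=2))"
```

```text
goal [124.3   1.6   1.7] [0.002 0.001 0.003] z/clock 2.6167 [ 0.5176 -0.3469  0.2103] F [ 0.8 -0.2 -0.2] open 0.702
[152.36634213 244.99227451] [472.58324426 242.1535423 ]
```

View pics/s1c.png

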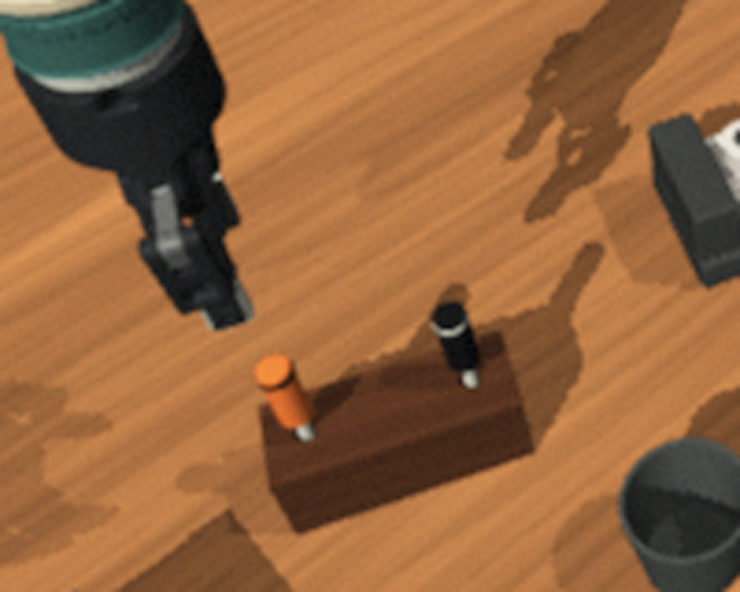

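View pics/t1c.png

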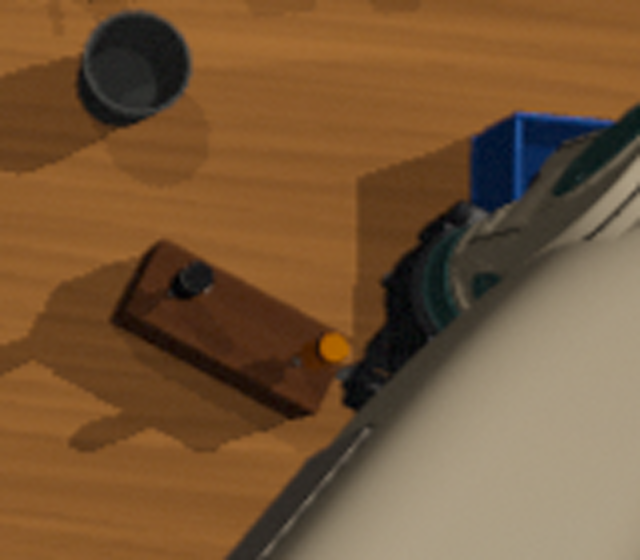

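```bash
python3 -c "
from h import *
s,p,r=cur();m=r.as_matrix()
for w in(-30,30,38):
  for b in (0,5):
    q=p+m[:,1]*w/1000-m[:,0]*b/1000;a=proj('scene',q);print(w,b,a.round(1),((a-[90,170])*3.7).round(0))"
```

```text
-30 0 [150.8 233.9] [225. 236.]
-30 5 [150.  232.3] [222. 231.]
30 0 [154.1 256.7] [237. 321.]
30 5 [153.2 255.2] [234. 315.]
38 0 [154.5 260. ] [239. 333.]
38 5 [153.7 258.5] [236. 327.]
```

The near fingertip at crop (230,322) matches its projection within about 2 mm. The hand is over the pin, so I'll descend.

Call:
move_arm(
  motion=[
    [[20,1,1,0,0,0,60],[45,1.5,1.5,0,0,0,60],[70,1.5,1.5,0,0,0,60],[92,1.5,1.5,0,0,0,60],[110,1.5,1.5,0,0,0,60],[120,1.5,1.5,0,0,0,60],[122,1.5,1.5,0,0,0,60],[122,1.5,1.5,0,0,0,60]],
  ],
)

```text
clock: 3.28
eef_pos: [0.5176, -0.3476, 0.0881]
eef_rot: [-0.39, -0.588, -0.392, 0.59]
force: [0.2, -0.9, 0.5]
opening: 0.706
```

```bash
python3 -c "
from h import *
for n in('scene',): cv2.imwrite(f'pics/{n}2.png',manip.camera(n)[:,:,::-1])
goal([.518,-.349,.086],-23)
a=cv2.imread('pics/scene2.png')[225:325,110:240]
cv2.imwrite('pics/s2c.png',cv2.resize(a,None,fx=6,fy=6,interpolation=2))"
```

```text
goal [ 3.2 -0.1  0.7] [0.003 0.001 0.002] z/clock 3.3333 [ 0.5184 -0.3484  0.0892] F [ 0.4 -1.  -0. ] open 0.701
```

View pics/s2c.png

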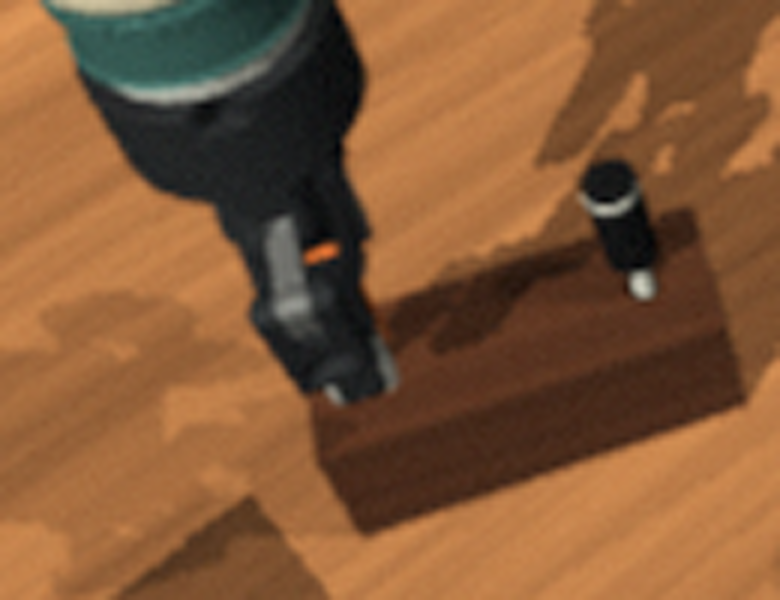

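The hand now straddles the handle, and an orange sliver shows behind the near finger at crop (320,252). Closing gently.

Call:
move_arm(
  motion=[
    [[2,0,0.5,0.002,0,0.002,35],[2,0,0.5,0.002,0,0.002,25],[2,0,0.5,0.002,0,0.002,20],[2,0,0.5,0.002,0,0.002,17],[2,0,0.5,0.002,0,0.002,15],[2,0,0.5,0.002,0,0.002,12],[2,0,0.5,0.002,0,0.002,10],[2,0,0.5,0.002,0,0.002,10]],
  ],
  grip_force=50,
)

```text
clock: 4.0
eef_pos: [0.5191, -0.3496, 0.0884]
eef_rot: [-0.392, -0.589, -0.39, 0.589]
force: [0.8, 0.2, 6.4]
opening: 0.223
```

```bash
python3 -c "
from h import *
goal([.518,-.349,.086],-23);s=cur()[0];print(s['torque'])"
```

```text
goal [ 2.4 -1.3 -0.1] [ 0.001  0.002 -0.002] z/clock 4.0 [ 0.5191 -0.3496  0.0884] F [0.8 0.2 6.4] open 0.223
[ 0.01115196 -0.09220131 -0.03117816]
```

Call:
move_arm(
  motion=[
    [[-4,0,0,0,0,0,10],[-12,0,0,0,0,0,10],[-24,0,0,0,0,0,10],[-38,0,0,0,0,0,10],[-54,0,0,0,0,0,10],[-70,0,0,0,0,0,10],[-90,0,0,0,0,0,10],[-112,0,0,0,0,0,10],[-134,0,0,0,0,0,10],[-150,0,0,0,0,0,10],[-155,0,0,0,0,0,10],[-155,0,0,0,0,0,10]],
  ],
)

```text
clock: 5.0
eef_pos: [0.5195, -0.3499, 0.2459]
eef_rot: [0.393, 0.59, 0.388, -0.589]
force: [-0.8, 0.2, -1.1]
opening: 0.22
```

```bash
python3 -c "
from h import *
goal([.603,.1295,.24],30);
for n in('scene',): cv2.imwrite(f'pics/{n}3.png',manip.camera(n)[:,:,::-1])
a=cv2.imread('pics/scene3.png')[170:320,80:280]
cv2.imwrite('pics/s3c.png',cv2.resize(a,None,fx=4,fy=4,interpolation=2))"
```

```text
goal [   3.9 -110.  -474. ] [-0.924  0.005 -0.004] z/clock 5.0 [ 0.5195 -0.3499  0.2459] F [-0.8  0.2 -1.1] open 0.22
```

View pics/s3c.png

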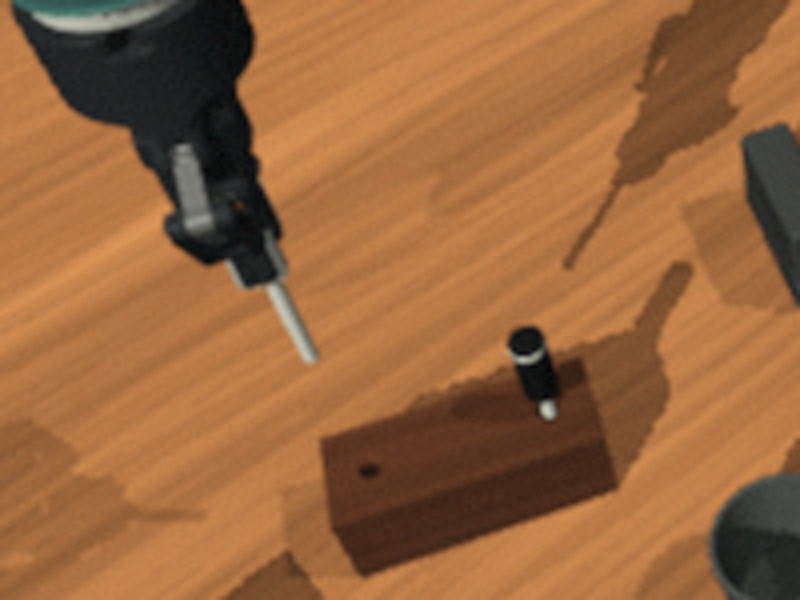

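The pin is held, with its tip at (157.6,259.6). The empty hole shows at (172.1,287.1). Now I'll transfer it to the vise.

Call:
move_arm(
  motion=[
    [[0,-3,-12,-0.02,0,0,10],[1,-8,-34,-0.07,0,0,10],[1,-15,-64,-0.12,0,0,10],[1,-22,-96,-0.18,0,0,10],[1,-30,-128,-0.25,0,0,10],[2,-37,-160,-0.31,0,0,10],[2,-45,-192,-0.37,0,0,10],[2,-52,-224,-0.44,0,0,10],[3,-60,-256,-0.5,0,0,10],[3,-67,-288,-0.56,0,0,10],[3,-74,-320,-0.62,0,0,10],[3,-82,-352,-0.68,0,0,10]],
  ],
)

```text
clock: 6.05
eef_pos: [0.5789, 0.0093, 0.2381]
eef_rot: [0.566, 0.423, 0.566, -0.425]
force: [0.7, -0.5, -1.1]
opening: 0.22
```

```bash
python3 -c "
from h import *
goal([.603,.1295,.21],30);
print(proj('scene',np.array([.5195,-.3499,.1675])),onz('scene',172.1,287.1,.06),proj('scene',np.array([.5191,-.3496,.06])))"
```

```text
goal [  27.8   56.9 -108.7] [-0.24   0.002  0.003] z/clock 6.05 [0.5789 0.0093 0.2381] F [ 0.7 -0.5 -1.1] open 0.22
[158.07120251 259.0396014 ] [ 0.52003023 -0.35137358  0.06      ] [172.58798613 286.33908602]
```

Call:
move_arm(
  motion=[
    [[3,10,-25,-0.05,0,0,10],[7,25,-54,-0.11,0,0,10],[12,40,-80,-0.17,0,0,10],[18,51,-98,-0.22,0,0,10],[24,56,-107,-0.24,0,0,10],[28,57,-109,-0.24,0,0,10],[38,57,-109,-0.24,0,0,10],[48,57,-109,-0.24,0,0,10],[53,57,-109,-0.24,0,0,10],[53,57,-109,-0.24,0,0,10],[53,57,-109,-0.24,0,0,10]],
  ],
)

```text
clock: 6.97
eef_pos: [0.6024, 0.1287, 0.1841]
eef_rot: [0.612, 0.353, 0.613, -0.355]
force: [1.0, -0.7, -0.3]
opening: 0.217
```

```bash
python3 -c "
from h import *
goal([.603,.1300,.180],30)
p=cur()[1]; p[2]-=.0784
for n in('scene','top'): 
  cv2.imwrite(f'pics/{n}4.png',manip.camera(n)[:,:,::-1]);print(proj(n,p))
a=cv2.imread('pics/scene4.png')[120:230,280:410]
cv2.imwrite('pics/s4c.png',cv2.resize(a,None,fx=5,fy=5,interpolation=2))
a=cv2.imread('pics/top4.png')[150:270,240:370]
cv2.imwrite('pics/t4c.png',cv2.resize(a,None,fx=5,fy=5,interpolation=2))"
```

```text
goal [ 4.1  1.2 -0.8] [-0.002  0.001  0.004] z/clock 6.9667 [0.6024 0.1287 0.1841] F [ 1.  -0.7 -0.3] open 0.217
[341.71513337 184.25673632]
[289.07958434 200.57222984]
```

View pics/s4c.png

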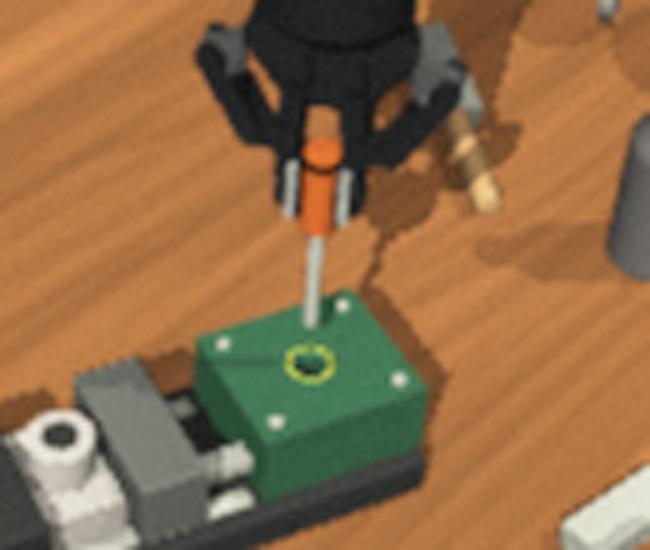

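View pics/t4c.png

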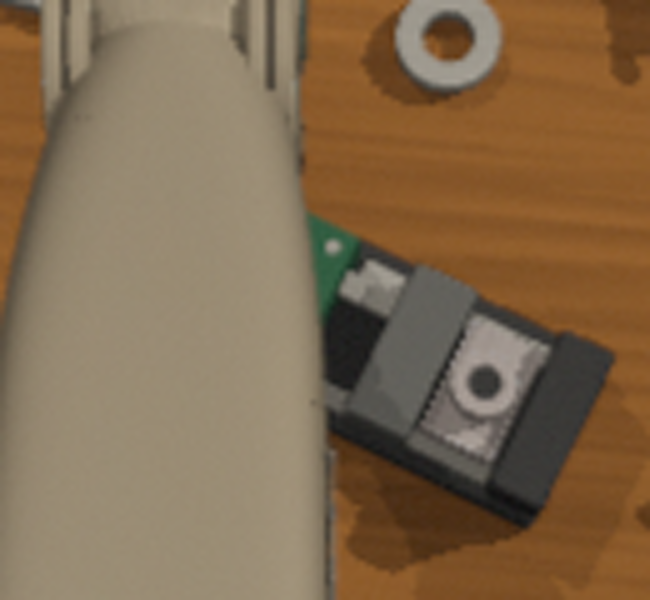

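The tip at (341.6,184.9) matches its projection and sits above the ring at (341.6,192.4). Entering the hole to a tip height of about 60 mm.

Call:
move_arm(
  motion=[
    [[4,1.3,-0.8,0,0.001,0.003,10],[10,1.3,-0.8,0,0.001,0.003,10],[17,1.3,-0.8,0,0.001,0.003,10],[24,1.3,-0.8,0,0.001,0.003,10],[31,1.3,-0.8,0,0.001,0.003,10],[38,1.3,-0.8,0,0.001,0.003,10],[43,1.3,-0.8,0,0.001,0.003,10],[46,1.3,-0.8,0,0.001,0.003,10],[46,1.3,-0.8,0,0.001,0.003,10],[46,1.3,-0.8,0,0.001,0.003,10]],
  ],
)

```text
clock: 7.9
eef_pos: [0.604, 0.1304, 0.1391]
eef_rot: [0.612, 0.354, 0.612, -0.354]
force: [0.3, 0.4, -0.6]
opening: 0.222
```

```bash
python3 -c "
from h import *
goal([.603,.1303,.13],30)
p=cur()[1]; print('tip z',p[2]-.0784)
for n in('scene',): 
  cv2.imwrite(f'pics/{n}5.png',manip.camera(n)[:,:,::-1])
print(cur()[0]['torque'],cur()[0]['force'])
a=cv2.imread('pics/scene5.png')[130:230,280:400]
cv2.imwrite('pics/s5c.png',cv2.resize(a,None,fx=6,fy=6,interpolation=2))"
```

```text
goal [ 9.1 -0.9 -0.4] [-0.001  0.    -0.001] z/clock 7.9 [0.604  0.1304 0.1391] F [ 0.3  0.4 -0.6] open 0.222
tip z 0.06066740746710922
[ 0.00965075 -0.00834307 -0.01638732] [ 0.78226546 -0.0096489  -0.32896582]
```

View pics/s5c.png

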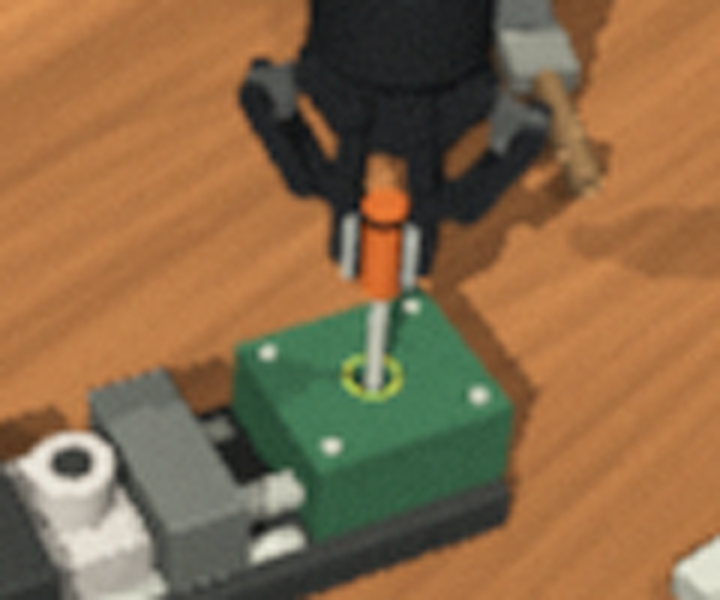

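The pin is in the hole, centred in the ring at crop (372,378), with no contact force. Next I'll feel for the catch in small steps.

Call:
move_arm(
  motion=[
    [[2,0,0,0,0,0,10],[4,0,0,0,0,0,10],[6,0,0,0,0,0,10],[7,0,0,0,0,0,10],[7,0,0,0,0,0,10]],
  ],
)

```text
clock: 8.37
eef_pos: [0.604, 0.1304, 0.1321]
eef_rot: [0.613, 0.354, 0.612, -0.354]
force: [0.4, -0.6, -0.7]
opening: 0.218
```

Call:
move_arm(
  motion=[
    [[1,0,0,0,0,0,10],[2,0,0,0,0,0,10],[2,0,0,0,0,0,10],[2,0,0,0,0,0,10]],
  ],
)

```text
clock: 8.7
eef_pos: [0.6039, 0.1304, 0.13]
eef_rot: [0.612, 0.354, 0.612, -0.354]
force: [-0.4, -0.1, -1.5]
opening: 0.221
```

Call:
move_arm(
  motion=[
    [[1,0,0,0,0,0,10],[2,0,0,0,0,0,10],[2,0,0,0,0,0,10],[2,0,0,0,0,0,10]],
  ],
)

```text
clock: 9.03
eef_pos: [0.6039, 0.1303, 0.1279]
eef_rot: [0.612, 0.354, 0.612, -0.354]
force: [0.4, -0.0, 0.7]
opening: 0.225
```

Call:
move_arm(
  motion=[
    [[1,0,0,0,0,0,10],[2,0,0,0,0,0,10],[2,0,0,0,0,0,10],[2,0,0,0,0,0,10]],
  ],
)

```text
clock: 9.37
eef_pos: [0.6037, 0.1303, 0.1258]
eef_rot: [0.612, 0.354, 0.612, -0.354]
force: [0.3, 0.4, -0.3]
opening: 0.219
```

Call:
move_arm(
  motion=[
    [[1,0,0,0,0,0,10],[2,0,0,0,0,0,10],[2,0,0,0,0,0,10],[2,0,0,0,0,0,10]],
  ],
)

```text
clock: 9.7
eef_pos: [0.6039, 0.1304, 0.1239]
eef_rot: [0.612, 0.354, 0.612, -0.354]
force: [-0.7, 0.9, 0.6]
opening: 0.219
```

Call:
move_arm(
  motion=[
    [[1,0,0,0,0,0,10],[2,0,0,0,0,0,10],[2,0,0,0,0,0,10],[2,0,0,0,0,0,10]],
  ],
)

```text
clock: 10.03
eef_pos: [0.6043, 0.1304, 0.1232]
eef_rot: [0.613, 0.354, 0.612, -0.353]
force: [-1.5, 0.3, 6.4]
opening: 0.22
```

Call:
move_arm(
  motion=[
    [[2,0,0,0,0,0,10],[3,0,0,0,0,0,10],[3,0,0,0,0,0,10],[3,0,0,0,0,0,10]],
  ],
)

```text
clock: 10.37
eef_pos: [0.6044, 0.1305, 0.1219]
eef_rot: [0.613, 0.354, 0.611, -0.353]
force: [-2.7, 0.2, 6.5]
opening: 0.218
```

```bash
python3 -c "
from h import *
s=cur()[0];print(s['force'],s['torque'],s['eef_pos'])"
```

```text
[-2.7267776   0.19773376  6.52504557] [-0.06233135  0.77567739  0.00898163] [0.60443797 0.13047973 0.12187107]
```

Call:
move_arm(
  motion=[
    [[2,-0.9,-0.5,0,0,0,10],[3.5,-0.9,-0.5,0,0,0,10],[3.5,-0.9,-0.5,0,0,0,10],[3.5,-0.9,-0.5,0,0,0,10]],
  ],
)

```text
clock: 10.7
eef_pos: [0.6042, 0.1305, 0.1203]
eef_rot: [0.614, 0.355, 0.611, -0.353]
force: [-2.0, -0.3, 8.3]
opening: 0.218
```

```bash
python3 -c "
from h import *
s=cur()[0];print(s['force'],s['torque'],s['eef_pos'])
goal(s['eef_pos'],30)
cv2.imwrite('pics/scene6.png',manip.camera('scene')[:,:,::-1])
a=cv2.imread('pics/scene6.png')[130:230,270:390]
cv2.imwrite('pics/s6c.png',cv2.resize(a,None,fx=6,fy=6,interpolation=2))"
```

```text
[-2.02260138 -0.32988008  8.33737043] [-0.07148385  0.56031671 -0.04009621] [0.60418564 0.13054553 0.12025898]
goal [0. 0. 0.] [-0.001  0.002 -0.004] z/clock 10.7 [0.6042 0.1305 0.1203] F [-2.  -0.3  8.3] open 0.218
```

View pics/s6c.png

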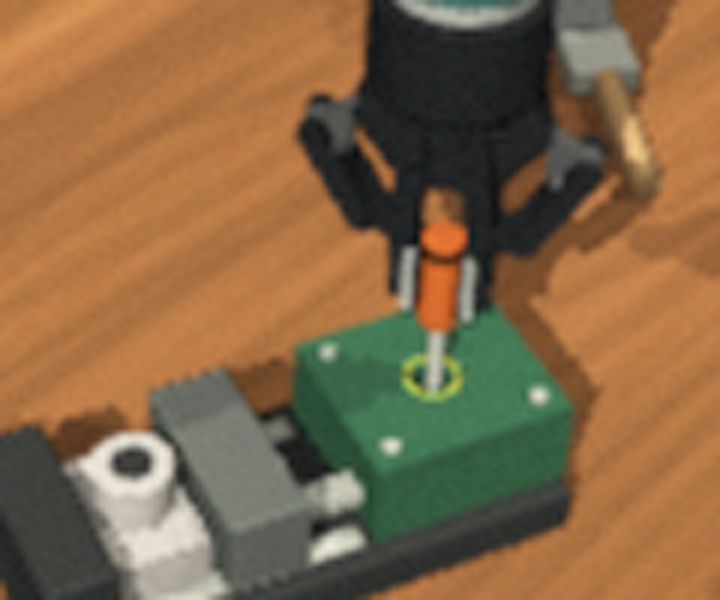

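Call:
move_arm(
  motion=[
    [[2.5,-0.7,-0.4,0,0.002,-0.004,10],[3.5,-0.7,-0.4,0,0.002,-0.004,10],[3.5,-0.7,-0.4,0,0.002,-0.004,10],[3.5,-0.7,-0.4,0,0.002,-0.004,10]],
  ],
)

```text
clock: 11.08
eef_pos: [0.6042, 0.1305, 0.1183]
eef_rot: [0.613, 0.354, 0.612, -0.353]
force: [-1.0, -0.0, 5.5]
opening: 0.22
```

```bash
python3 -c "
from h import *
s=cur()[0];print(s['force'],s['torque'],s['eef_pos'])
cv2.imwrite('pics/scene7.png',manip.camera('scene')[:,:,::-1]);s=cur()[0];print(s['force'])
d=cv2.absdiff(cv2.imread('pics/scene7.png'),cv2.imread('pics/scene6.png'))[170:260,260:330];print(d.mean(),d.max())"
```

```text
[-0.984188   -0.04625934  5.53172954] [-0.08654302  0.38262281  0.03303459] [0.60417223 0.13051598 0.11830412]
[-0.38395105 -0.63735834  7.15064589]
2.1623809523809525 44
```

Call:
move_arm(
  motion=[
    [[2,-0.4,-0.2,0,0,0,10],[2.5,-0.5,-0.3,0,0,0,10],[2.5,-0.5,-0.3,0,0,0,10],[2.5,-0.5,-0.3,0,0,0,10]],
  ],
)

```text
clock: 11.47
eef_pos: [0.6042, 0.1305, 0.1173]
eef_rot: [0.613, 0.354, 0.611, -0.353]
force: [-1.0, -0.9, 6.0]
opening: 0.219
```

```bash
python3 -c "
from h import *
s=cur()[0];print(s['force'],s['torque'],s['eef_pos'])
cv2.imwrite('pics/scene8.png',manip.camera('scene')[:,:,::-1]);s=cur()[0];print(s['force'],s['eef_pos'])
L=[cv2.imread(f'pics/scene{i}.png')[170:260,260:330] for i in(5,6,7,8)]
for i in range(3):
  d=cv2.absdiff(L[i],L[i+1]);print(d.mean(),d.max())
cv2.imwrite('pics/s8c.png',cv2.resize(np.hstack([L[1],L[3]]),None,fx=5,fy=5,interpolation=2))"
```

```text
[-1.02010243 -0.8529181   5.95469703] [-0.15225107  0.55661229  0.04849731] [0.60418004 0.13048912 0.11731409]
[-1.10600631  0.57630616  8.01454979] [0.60414393 0.13050609 0.11729692]
1.9975661375661375 38
2.1623809523809525 44
2.527989417989418 60
```

View pics/s8c.png

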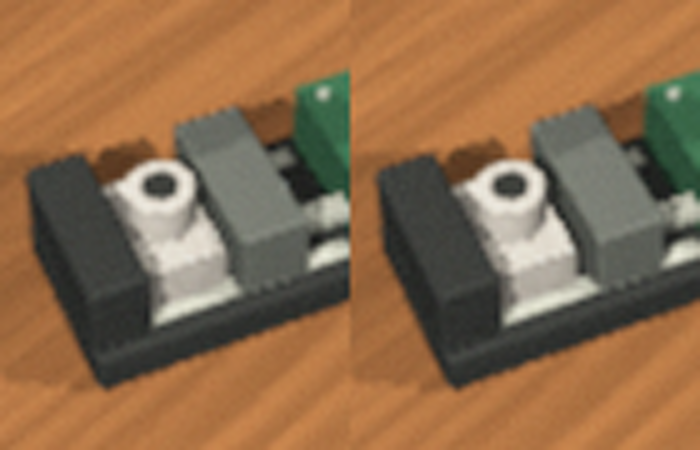

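The jaw has started to open. Holding at this depth.

Call:
move_arm(
  motion=[
    [[1.6,-0.4,-0.2,0,0,0,10],[1.6,-0.4,-0.2,0,0,0,10],[1.6,-0.4,-0.2,0,0,0,10],[1.6,-0.4,-0.2,0,0,0,10],[1.6,-0.4,-0.2,0,0,0,10],[1.6,-0.4,-0.2,0,0,0,10],[1.6,-0.4,-0.2,0,0,0,10],[1.6,-0.4,-0.2,0,0,0,10],[1.6,-0.4,-0.2,0,0,0,10],[1.6,-0.4,-0.2,0,0,0,10],[1.6,-0.4,-0.2,0,0,0,10],[1.6,-0.4,-0.2,0,0,0,10]],
  ],
)

```text
clock: 12.52
eef_pos: [0.6041, 0.1305, 0.1172]
eef_rot: [0.614, 0.355, 0.611, -0.353]
force: [-1.8, -1.4, 6.7]
opening: 0.222
```

Call:
move_arm(
  motion=[
    [[1.6,-0.4,-0.2,0,0,0,10],[1.6,-0.4,-0.2,0,0,0,10],[1.6,-0.4,-0.2,0,0,0,10],[1.6,-0.4,-0.2,0,0,0,10],[1.6,-0.4,-0.2,0,0,0,10],[1.6,-0.4,-0.2,0,0,0,10],[1.6,-0.4,-0.2,0,0,0,10],[1.6,-0.4,-0.2,0,0,0,10],[1.6,-0.4,-0.2,0,0,0,10],[1.6,-0.4,-0.2,0,0,0,10],[1.6,-0.4,-0.2,0,0,0,10],[1.6,-0.4,-0.2,0,0,0,10]],
  ],
)

```text
clock: 13.52
eef_pos: [0.6041, 0.1304, 0.1171]
eef_rot: [0.614, 0.355, 0.61, -0.353]
force: [-3.3, -1.0, 7.1]
opening: 0.222
```

```bash
python3 -c "
from h import *
cv2.imwrite('pics/scene9.png',manip.camera('scene')[:,:,::-1]);s=cur()[0];print(s['force'],s['eef_pos'],s['clock'])
L=[cv2.imread(f'pics/scene{i}.png')[170:260,260:330] for i in(6,9)]
cv2.imwrite('pics/s9c.png',cv2.resize(np.hstack(L),None,fx=5,fy=5,interpolation=2))"
```

```text
[-2.64202038 -0.49682081  6.54469917] [0.60409669 0.13042776 0.1171123 ] 13.5667
```

View pics/s9c.png

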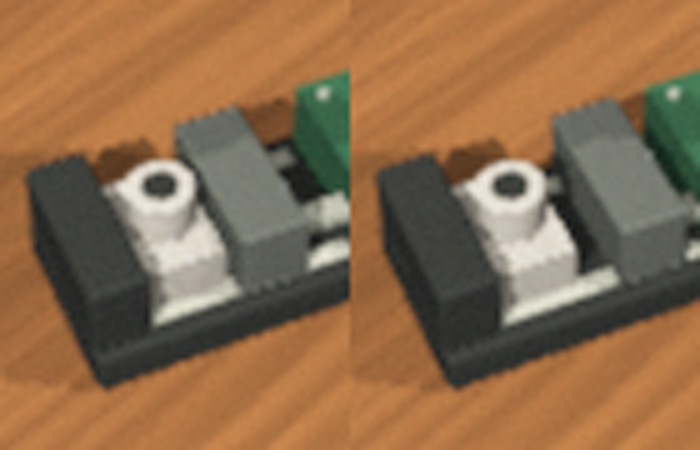

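Call:
move_arm(
  motion=[
    [[1.6,-0.3,-0.2,0,0,-0.002,10],[1.6,-0.3,-0.2,0,0,-0.002,10],[1.6,-0.3,-0.2,0,0,-0.002,10],[1.6,-0.3,-0.2,0,0,-0.002,10],[1.6,-0.3,-0.2,0,0,-0.002,10],[1.6,-0.3,-0.2,0,0,-0.002,10],[1.6,-0.3,-0.2,0,0,-0.002,10],[1.6,-0.3,-0.2,0,0,-0.002,10],[1.6,-0.3,-0.2,0,0,-0.002,10],[1.6,-0.3,-0.2,0,0,-0.002,10],[1.6,-0.3,-0.2,0,0,-0.002,10],[1.6,-0.3,-0.2,0,0,-0.002,10]],
  ],
)

```text
clock: 14.57
eef_pos: [0.6041, 0.1305, 0.117]
eef_rot: [0.614, 0.354, 0.61, -0.353]
force: [-1.1, -0.8, 7.6]
opening: 0.217
```

Call:
move_arm(
  motion=[
    [[1.5,-0.3,-0.2,0,0,-0.002,10],[1.5,-0.3,-0.2,0,0,-0.002,10],[1.5,-0.3,-0.2,0,0,-0.002,10],[1.5,-0.3,-0.2,0,0,-0.002,10],[1.5,-0.3,-0.2,0,0,-0.002,10],[1.5,-0.3,-0.2,0,0,-0.002,10],[1.5,-0.3,-0.2,0,0,-0.002,10],[1.5,-0.3,-0.2,0,0,-0.002,10],[1.5,-0.3,-0.2,0,0,-0.002,10],[1.5,-0.3,-0.2,0,0,-0.002,10],[1.5,-0.3,-0.2,0,0,-0.002,10],[1.5,-0.3,-0.2,0,0,-0.002,10]],
  ],
)

```text
clock: 15.57
eef_pos: [0.6042, 0.1306, 0.117]
eef_rot: [0.614, 0.354, 0.61, -0.354]
force: [-1.5, -0.4, 7.4]
opening: 0.22
```

```bash
python3 -c "
from h import *
cv2.imwrite('pics/scene10.png',manip.camera('scene')[:,:,::-1]);s=cur()[0];print(s['force'],s['torque'],s['eef_pos'],s['clock']);goal([.6035,.1302,.18],30)
L=[cv2.imread(f'pics/scene{i}.png')[170:260,260:330] for i in(6,10)]
cv2.imwrite('pics/s10c.png',cv2.resize(np.hstack(L),None,fx=5,fy=5,interpolation=2))"
```

```text
[-1.93910075  1.08591981  7.03975077] [-0.11641187  0.6369917   0.03233996] [0.60416629 0.13057832 0.11699483] 15.6167
goal [-63.   -0.6   0.3] [-0.001  0.004 -0.003] z/clock 15.6167 [0.6042 0.1306 0.117 ] F [-1.9  1.1  7. ] open 0.223
```

View pics/s10c.png

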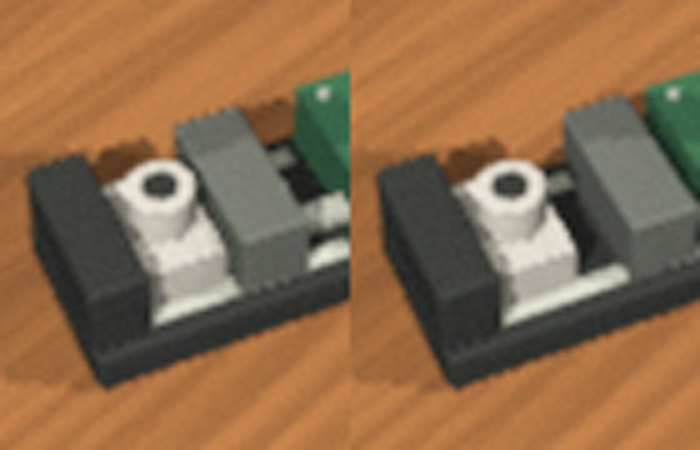

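```bash
python3 -c "
from h import *
a=np.radians(69.5);d=np.array([np.cos(a),np.sin(a),0])*.024
p=np.array([.56,.04,.075]);print(proj('scene',p),proj('scene',p+d),(proj('scene',p+d)-proj('scene',p))*5)
t=cv2.imread('pics/scene6.png')
for i in (8,9,10):
  b=cv2.imread(f'pics/scene{i}.png');T=t[194:226,294:321];r=cv2.matchTemplate(b[180:232,285:340],T,cv2.TM_CCOEFF_NORMED);print(i,cv2.minMaxLoc(r))"
```

```text
[307.81897423 201.02157035] [315.79948825 198.31303646] [ 39.90257007 -13.54266946]
8 (-0.09270945191383362, 0.9540188312530518, (28, 0), (9, 14))
9 (-0.2307754009962082, 0.7283668518066406, (16, 4), (9, 14))
10 (-0.32130151987075806, 0.6650630235671997, (17, 4), (9, 13))
```

Call:
move_arm(
  motion=[
    [[1.5,-0.3,-0.2,0,0,-0.002,10],[1.5,-0.3,-0.2,0,0,-0.002,10],[1.5,-0.3,-0.2,0,0,-0.002,10],[1.5,-0.3,-0.2,0,0,-0.002,10],[1.5,-0.3,-0.2,0,0,-0.002,10],[1.5,-0.3,-0.2,0,0,-0.002,10],[1.5,-0.3,-0.2,0,0,-0.002,10],[1.5,-0.3,-0.2,0,0,-0.002,10],[1.5,-0.3,-0.2,0,0,-0.002,10],[1.5,-0.3,-0.2,0,0,-0.002,10],[1.5,-0.3,-0.2,0,0,-0.002,10],[1.5,-0.3,-0.2,0,0,-0.002,10]],
  ],
)

```text
clock: 16.62
eef_pos: [0.6042, 0.1307, 0.117]
eef_rot: [0.614, 0.354, 0.61, -0.354]
force: [-1.5, -0.7, 6.7]
opening: 0.223
```

```bash
python3 -c "
from h import *
cv2.imwrite('pics/scene11.png',manip.camera('scene')[:,:,::-1]);goal([.6035,.1304,.18],30)
d=cv2.absdiff(cv2.imread('pics/scene11.png'),cv2.imread('pics/scene10.png'))[170:260,260:330];print(d.mean(),d.max())"
```

```text
goal [-63.   -0.6   0.2] [-0.001  0.005 -0.002] z/clock 16.6667 [0.6042 0.1307 0.117 ] F [-2.2 -0.4  6.2] open 0.218
1.7515343915343915 9
```

The jaw moved 8 px, which matches the predicted 24 mm, and it is now still, so it's fully open. Withdrawing straight up.

Call:
move_arm(
  motion=[
    [[-3,-0.3,0.1,0,0.002,-0.001,10],[-8,-0.6,0.2,0,0.004,-0.002,10],[-16,-0.6,0.2,0,0.004,-0.002,10],[-26,-0.6,0.2,0,0.004,-0.002,10],[-38,-0.6,0.2,0,0.004,-0.002,10],[-52,-0.6,0.2,0,0.004,-0.002,10],[-68,-0.6,0.2,0,0.004,-0.002,10],[-86,-0.6,0.2,0,0.004,-0.002,10],[-104,-0.6,0.2,0,0.004,-0.002,10],[-118,-0.6,0.2,0,0.004,-0.002,10],[-124,-0.6,0.2,0,0.004,-0.002,10],[-125,-0.6,0.2,0,0.004,-0.002,10]],
  ],
)

```text
clock: 17.67
eef_pos: [0.6045, 0.1307, 0.2445]
eef_rot: [0.614, 0.355, 0.611, -0.353]
force: [0.3, -0.0, -0.1]
opening: 0.227
```

```bash
python3 -c "
from h import *
goal([.5191,-.3496,.24],-23)"
```

```text
goal [   4.2 -313.8  373.5] [ 0.924  0.001 -0.005] z/clock 17.6667 [0.6045 0.1307 0.2445] F [ 0.3 -0.  -0.1] open 0.227
```

Call:
move_arm(
  motion=[
    [[0,-9,11,0.03,0,0,10],[1,-25,30,0.08,0,0,10],[1,-45,54,0.14,0,0,10],[1,-66,79,0.2,0,0,10],[1,-87,104,0.26,0,0,10],[2,-108,129,0.32,0,0,0],[2,-129,154,0.38,0,0,10],[2,-150,179,0.45,0,0,10],[3,-171,204,0.51,0,0,10],[3,-192,229,0.57,0,0,10],[3,-213,254,0.63,0,0,10],[3,-234,279,0.69,0,0,10]],
  ],
)

```text
clock: 18.67
eef_pos: [0.5392, -0.2295, 0.2399]
eef_rot: [0.456, 0.542, 0.455, -0.54]
force: [0.4, 0.2, -1.2]
opening: 0.225
```

```bash
python3 -c "
from h import *
goal([.5191,-.3496,.22],-23)"
```

```text
goal [ 19.8   0.6 121.8] [ 0.23  -0.001 -0.002] z/clock 18.6667 [ 0.5392 -0.2295  0.2399] F [ 0.4  0.2 -1.2] open 0.225
```

Call:
move_arm(
  motion=[
    [[0,0,28,0.05,0,0,10],[0,0,56,0.1,0,0,10],[0,0,82,0.15,0,0,10],[0,0.5,104,0.2,0,0,10],[2,0.6,117,0.23,0,0,10],[6,0.6,122,0.23,-0.001,-0.002,10],[14,0.6,122,0.23,-0.001,-0.002,10],[22,0.6,122,0.23,-0.001,-0.002,10],[30,0.6,122,0.23,-0.001,-0.002,10],[36,0.6,122,0.23,-0.001,-0.002,10],[36,0.6,122,0.23,-0.001,-0.002,10],[36,0.6,122,0.23,-0.001,-0.002,10]],
  ],
)

```text
clock: 19.67
eef_pos: [0.5189, -0.3487, 0.203]
eef_rot: [-0.39, -0.589, -0.391, 0.589]
force: [0.4, -0.2, -0.6]
opening: 0.221
```

```bash
python3 -c "
from h import *
goal([.5191,-.3496,.0884],-23)
p=cur()[1];p[2]-=.0784;print(proj('scene',p),p)
cv2.imwrite('pics/scene12.png',manip.camera('scene')[:,:,::-1])
a=cv2.imread('pics/scene12.png')[220:320,120:250]
cv2.imwrite('pics/s12c.png',cv2.resize(a,None,fx=6,fy=6,interpolation=2))"
```

```text
goal [114.6   0.7   0.9] [ 0.001 -0.001  0.002] z/clock 19.6667 [ 0.5189 -0.3487  0.203 ] F [ 0.4 -0.2 -0.6] open 0.221
[164.56993242 270.12465343] [ 0.51888826 -0.34866834  0.1246365 ]
```

View pics/s12c.png

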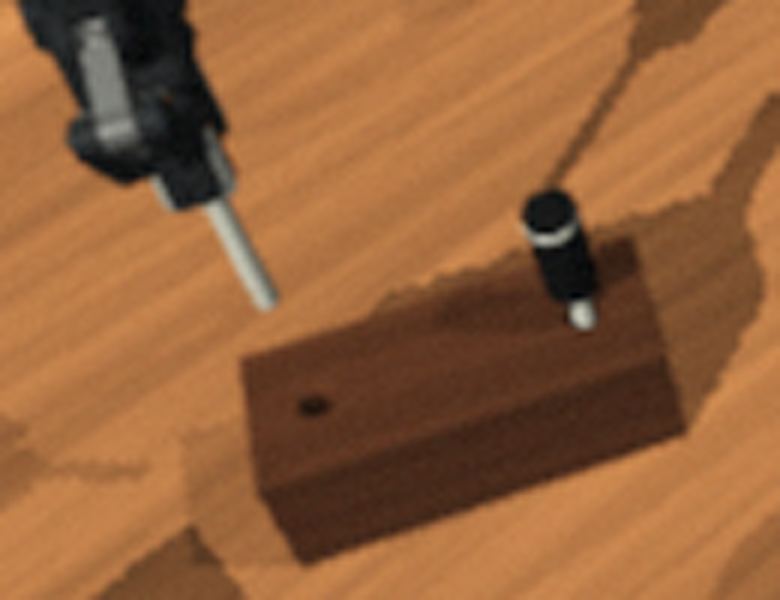

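The tip at (163.9,270.2) is within 0.7 px of its projection, so the pin hasn't slipped. Descending to just above the mouth of the hole, then inserting slowly.

Call:
move_arm(
  motion=[
    [[8,0.7,0.9,0.001,-0.001,0.002,10],[20,0.7,0.9,0.001,-0.001,0.002,10],[34,0.7,0.9,0.001,-0.001,0.002,10],[46,0.7,0.9,0.001,-0.001,0.002,10],[55,0.7,0.9,0.001,-0.001,0.002,10],[60,0.7,0.9,0.001,-0.001,0.002,10],[60,0.7,0.9,0.001,-0.001,0.002,10],[60,0.7,0.9,0.001,-0.001,0.002,10]],
  ],
)

```text
clock: 20.38
eef_pos: [0.5194, -0.3502, 0.1434]
eef_rot: [0.391, 0.59, 0.39, -0.59]
force: [0.2, -0.1, -0.7]
opening: 0.22
```

```bash
python3 -c "
from h import *
goal([.5191,-.3496,.0884],-23)
p=cur()[1];p[2]-=.0784;print(proj('scene',p),p)
cv2.imwrite('pics/scene13.png',manip.camera('scene')[:,:,::-1])
a=cv2.imread('pics/scene13.png')[240:320,130:230]
cv2.imwrite('pics/s13c.png',cv2.resize(a,None,fx=7,fy=7,interpolation=2))"
```

```text
goal [55.  -0.6 -0.4] [-0.     0.    -0.001] z/clock 20.3833 [ 0.5194 -0.3502  0.1434] F [ 0.2 -0.1 -0.7] open 0.22
[171.81554635 285.42800722] [ 0.519446  -0.350189   0.0650398]
```

View pics/s13c.png

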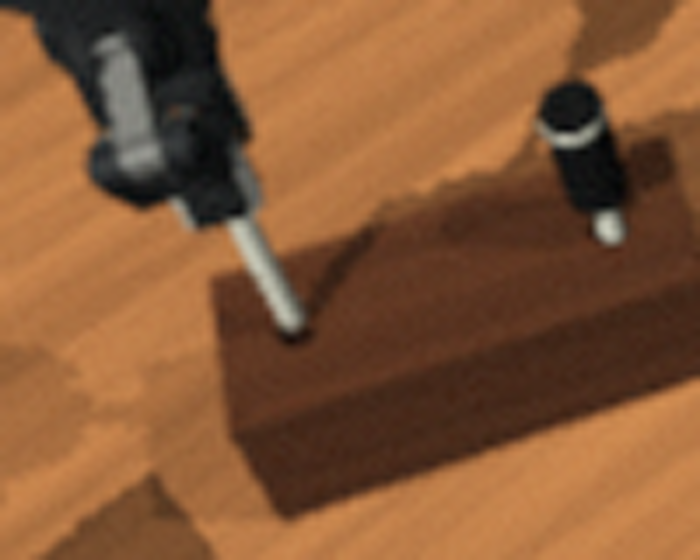

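The tip at crop (291,328) sits over the hole. Inserting in two stages, with a force check between them.

Call:
move_arm(
  motion=[
    [[3,-0.5,-0.3,0,0,0,10],[6,-0.5,-0.3,0,0,0,10],[10,-0.5,-0.3,0,0,0,10],[14,-0.5,-0.3,0,0,0,10],[16,-0.5,-0.3,0,0,0,10],[16,-0.5,-0.3,0,0,0,10]],
  ],
)

```text
clock: 20.93
eef_pos: [0.519, -0.3496, 0.1272]
eef_rot: [0.391, 0.59, 0.39, -0.59]
force: [-1.0, 0.3, -0.8]
opening: 0.222
```

```bash
python3 -c "
from h import *
goal([.5191,-.3496,.0884],-23);print(cur()[0]['torque'])"
```

```text
goal [38.8  0.1 -0.1] [-0.     0.    -0.001] z/clock 20.9333 [ 0.519  -0.3496  0.1272] F [-1.   0.3 -0.8] open 0.222
[-0.02742366  0.04335027 -0.01773387]
```

The tip is 11 mm into the hole with no force.

Call:
move_arm(
  motion=[
    [[4,0,0,0,0,0,10],[9,0,0,0,0,0,10],[15,0,0,0,0,0,10],[21,0,0,0,0,0,10],[27,0,0,0,0,0,10],[32,0,0,0,0,0,10],[36,0,0,0,0,0,10],[37.5,0,0,0,0,0,10],[37.5,0,0,0,0,0,10],[37.5,0,0,0,0,0,10]],
  ],
)

```text
clock: 21.77
eef_pos: [0.5191, -0.3497, 0.0897]
eef_rot: [0.391, 0.59, 0.39, -0.59]
force: [0.7, -0.1, -1.5]
opening: 0.223
```

```bash
python3 -c "
from h import *
goal([.5191,-.3496,.0884],-23);print(cur()[0]['torque'])"
```

```text
goal [ 1.3  0.  -0.1] [-0.     0.    -0.001] z/clock 21.7667 [ 0.5191 -0.3497  0.0897] F [ 0.7 -0.1 -1.5] open 0.223
[0.01523919 0.00694404 0.00472807]
```

Call:
move_arm(
  motion=[
    [[0.6,0,0,0,0,0,10],[1.2,0,0,0,0,0,10],[1.2,0,0,0,0,0,10],[1.2,0,0,0,0,0,22],[1.2,0,0,0,0,0,28],[1.2,0,0,0,0,0,40],[1.2,0,0,0,0,0,55],[1.2,0,0,0,0,0,60],[1.2,0,0,0,0,0,60],[1.2,0,0,0,0,0,60]],
  ],
)

```text
clock: 22.6
eef_pos: [0.5191, -0.3497, 0.0885]
eef_rot: [0.391, 0.59, 0.39, -0.59]
force: [-0.4, -0.0, 0.3]
opening: 0.702
```

Call:
move_arm(
  motion=[
    [[-6,0,0,0,0,0,60],[-20,0,0,0,0,0,60],[-40,0,0,0,0,0,60],[-65,0,0,0,0,0,60],[-90,0,0,0,0,0,60],[-115,0,0,0,0,0,60],[-140,0,0,0,0,0,60],[-155,0,0,0,0,0,60],[-160,0,0,0,0,0,60],[-160,0,0,0,0,0,60]],
  ],
)

```text
clock: 23.43
eef_pos: [0.5199, -0.3503, 0.2508]
eef_rot: [0.392, 0.59, 0.389, -0.589]
force: [-0.0, -0.2, 0.1]
opening: 0.699
```

```bash
python3 -c "
from h import *
for n in('scene','top'): cv2.imwrite(f'pics/{n}14.png',manip.camera(n)[:,:,::-1])
a=cv2.imread('pics/scene14.png')[150:320,110:390]
cv2.imwrite('pics/s14c.png',cv2.resize(a,None,fx=2.8,fy=2.8,interpolation=2))
goal([.42,-.1,.25],0)"
```

```text
goal [  -2.3 -188.1 -190.9] [-0.402 -0.     0.   ] z/clock 23.5333 [ 0.5186 -0.3493  0.2477] F [-0.5 -1.1 -0.4] open 0.702
```

View pics/s14c.png

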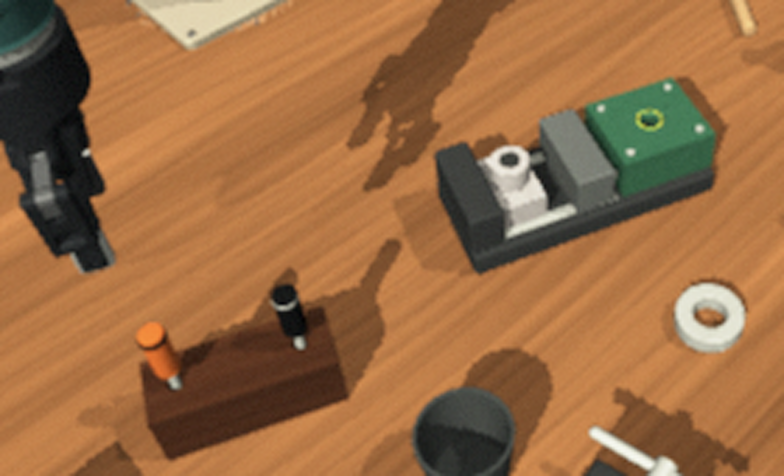

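View pics/top14.png

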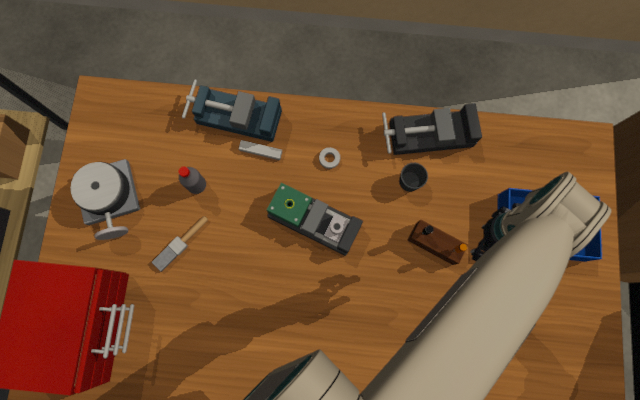

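```bash
python3 -c "
from h import *
a=cv2.imread('pics/scene0.png');b=cv2.imread('pics/scene14.png')
T=a[264:292,158:178];print(cv2.minMaxLoc(cv2.matchTemplate(b[258:298,152:184],T,cv2.TM_CCOEFF_NORMED)))
for n,x in(('part',(285,200,305,228)),('ring',(348,248,378,278)),('cup',(255,285,297,335)),('oil',(400,130,428,178)),('brush',(355,122,382,164)),('bar',(390,203,430,236))):
  x0,y0,x1,y1=x;print(n,cv2.absdiff(a[y0:y1,x0:x1],b[y0:y1,x0:x1]).mean())
s=manip.observe();print(s['clock'],s['force'],abs(s['qvel']).max())
print(manip.hand_in())"
```

```text
(0.1147996261715889, 0.9775756001472473, (1, 10), (6, 6))
part 12.975595238095238
ring 4.313703703703704
cup 2.9895238095238095
oil 3.6185515873015874
brush 4.103762492651382
bar 3.825
23.5333 [-0.47528225 -1.12269051 -0.38646268] 0.02419379690022015
the job is handed in; nothing more can be done
None
```

The vise jaw is fully open and the release pin is back in its own hole in the stand. I handed the job in at 23.5 s.

- **Pressing the catch:** I met the catch at about its nominal height and pressed it roughly 6.5 mm, short of its stop. The wrist force read about 6 to 8 N, with a highest single reading of 8.3 N. I held it for about 5 s after the jaw began to move.
- **Jaw:** it shifted 8 px in the scene view, which matches the predicted 24 mm. It was still for the last second I held the catch.
- **Pin:** it went back into the hole without force. In the final picture it sits at the same pixels as at the start.
- **Surroundings:** image differences around the ring, cup, oil bottle, brush and bar were small, about 3 to 4 grey levels. The part's patch changed more (13 levels), which I put down to the jaw moving beside it. In the pictures the part stays in place. The gripper ended clear of everything.

While pressing there was a steady sideways force of 1 to 3 N at the tip, which I took to be friction on the catch.

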